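# Sort the ringing supplies into their trays

### The arm

A 6-joint arm with a two-finger parallel gripper is mounted at the origin on a cart in front of the work surface, level with it; the furniture and walls round the work are solid. World frame = base frame: x ahead of the robot, y to its left, z up, the work surface at z = 0. Lengths are in mm, angles in degrees, forces in N, time in s.
With the tool pointing down it reaches from about 300 to 850 mm from the base axis. Payload 4.2 kg.
Tool frame: the origin (TCP) lies midway between the tips of the shut fingers; the grasp point (between the pads) lies 19 mm behind it; z points along the fingers, y is the line along which they close (so a half turn about z gives the same grasp; the last joint's range is limited). The gripper opens to 91 mm and grips with 3 to 60 N. Pads are 32 mm wide; open, the fingers measure 118 mm over their backs; the gripper's body (76 mm by 178 mm) begins 60 mm behind the grasp point.
Start: joints at [-67.323, 18.312, 89.639, -0, 72.044, -1.146], TCP at [232.26, -526.021, 213.976] pointing down, gripper open.
Joint ranges: [-177.97, 177.97], [-48.28, 115.42], [12.27, 149.76], [-77.06, 257.06], [2.81, 150.46], [-146.56, 146.56]. Speed limits (degrees/s): [147.25, 147.25, 180, 180, 180, 180].

### API

Orientations are given as [roll, pitch, yaw] about the fixed x, y, z axes, in that order (R = Rz(yaw) Ry(pitch) Rx(roll)).
In Python, from workcell import state, grab_frame, camera_model, job_done gives the robot as it stands.
- The arm moves only by the shell command python3 -m pendant [OPENING] [FORCE], which reads ROWS from standard input. ROWS is one flat JSON list of numbers that holds 1 to 8 rows one after another, with no inner brackets; each row has 6 numbers: dx, dy, dz in mm, then a rotation vector rx, ry, rz in degrees; each row shifts and turns the commanded pose from where the row before left it, along the tool's axes as they then stand; what a row does not reach is not made up. A row lasts 1/10 s, in which the tool goes at most 50 mm and 8.59 degrees, less where a joint would pass 70% of its speed; a pose out of reach is approached as far as the arm can. OPENING is the finger opening in mm, set as the command begins (- or left out keeps the last). The fingers move at their own pace and stop on an object; FORCE is the grip in N (left out, the last holds). Time passes only in rows, so rows that do not move let the fingers close. It prints the time, the measured TCP pose, the force, the opening and the grip force at its end. Input that does not fit is refused with a message, and nothing moves.
- state(): the state, without advancing time (a new reading comes with each control period).
- grab_frame(name): name is "scene" or "top" or "wrist"; returns the picture (420x560x3 uint8, blue, green, red); there is no depth.
- camera_model(name): a dict with "fx", "fy", "cx", "cy" (pixels), "T" (4x4, takes a point from camera to world coordinates). Camera axes: x right, y up, looking along -z (the intrinsics and any distortion apply to the point x, -y, -z); pixel columns grow to the right and rows downward; lengths in mm; the calibration is good to about 2 mm. A picture is of the moment at which its call begins: read the wrist's pose just before it. camera_model takes no time and is no camera call; for the wrist camera it gives the pose at the moment of the call.
- job_done(): hands the job in; it is judged then, once.
The state is a dict: "time_s": time; "qpos": joint angles; "qvel": joint speeds; "effort": joint torques, N m; "ee_pos": TCP position; "ee_rot": TCP orientation; "force": force on the tool from outside, world axes, zero at the start; "torque": the same for the moment, N m; "gripper_width": finger opening in mm; "gripper_force": force on a finger pad.
Only numpy, scipy, OpenCV 4.12 (cv2) and the standard library are available. Lean on these libraries where they do the work, as an engineer would, in place of code of your own. Each camera call takes 0.05 s, during which the arm holds its last target. There are 200 camera calls.

### The job

Sort the supplies from the pale mat at the front of the worktop into the trays: lay one ring box flat in each of the two compartments of the blue tray, stand one black film pot upright in each of the two compartments of the yellow tray, and stand the little glue tin upright in the red tray. Each thing must rest on the floor of its compartment, not on a rim. Leave the white tally counter and the eraser where they lie.

Things in the scene. Friction and masses are not known exactly. Their poses are not given: they have to be found in the camera images.
- ring_box_cream: Small matchbox-style card box of rings with a pale cream label on top, 40 (its x) x 58 (its y) x 17 (its z) mm, 30 g, does not open. Origin at the centre of its underside. Lies flat on the pale green-grey mat (3 mm thick, fixed) at the start, long axis within about 0.35 rad of the world y axis. Grip it across its 40 mm width.
- ring_box_orange: Small matchbox-style card box of rings with an orange-tan label on top, 40 (its x) x 58 (its y) x 17 (its z) mm, 30 g, does not open. Origin at the centre of its underside. Lies flat on the pale green-grey mat (3 mm thick, fixed) at the start, long axis within about 0.35 rad of the world y axis. Grip it across its 40 mm width.
- pot_plain: Plain black plastic film pot with a grey lid (the lid does not come off), 35 mm in diameter, 58 mm tall, body narrowing slightly to 30 mm at the foot, 30 g. Stands upright on the pale mat (3 mm thick). Origin at the centre of its underside; z is up along its axis. Grip it round the body.
- pot_banded: Black plastic film pot with green bands round it and a black lid (the lid does not come off), 35 mm in diameter, 58 mm tall, body narrowing slightly to 30 mm at the foot, 30 g. Stands upright on the pale mat (3 mm thick). Origin at the centre of its underside; z is up along its axis. Grip it round the body.
- glue_tin: Little white, blue and red glue tin with a dark blue cap: body 38 mm in diameter up to 56 mm, cap 26 mm in diameter up to 70 mm, 60 g. Stands upright on the pale mat (3 mm thick). Origin at the centre of its underside; z is up along its axis. Grip it round the body.
- blue_tray: Blue plastic tray with two equal compartments, 108 (x) x 164 (y) mm outside, fixed to the worktop. Origin at the centre of its underside, z up; floor 3 mm and walls 4 mm thick, rims 14 mm above the worktop. Compartments side by side along y, each 100 (x) x 76 (y) mm inside, centred at x = 0, y = +40 and -40 mm. Its -x side (small blank paper label) faces the robot within 0.3 rad.
- yellow_tray: Yellow plastic tray with two equal compartments, 70 (x) x 136 (y) mm outside, fixed to the worktop. Origin at the centre of its underside, z up; floor 3 mm and walls 4 mm thick, rims 14 mm above the worktop. Compartments side by side along y, each 62 x 62 mm inside, centred at x = 0, y = +33 and -33 mm. Its -x side (small blank paper label) faces the robot within 0.3 rad.
- red_tray: Red plastic tray with one compartment, 70 x 70 mm outside, fixed to the worktop. Origin at the centre of its underside, z up; floor 3 mm and walls 4 mm thick, rims 14 mm above the worktop. The compartment is 62 x 62 mm inside, centred at x = y = 0. Its -x side (small blank paper label) faces the robot within 0.3 rad.
- counter: White round tally counter, 57 x 71 x 23 mm, loose, lying on the mat among the supplies; not to be moved. Origin at the centre of its underside.
- rubber: White eraser in a green-printed card sleeve, 22 x 52 x 13 mm, loose, lying on the mat among the supplies; not to be moved. Origin at the centre of its underside.
There are look-alikes about, which are no part of the job. What is shaped like the ring_box_cream but pink or purple is not meant.

How it is judged:
By the outcome, as a careful person would: the job done as asked, in the order asked, and still so for the second after the job is handed in, with the robot touching nothing.
It also fails if it takes over 115 s, if anything falls off the work surface, if the arm or the gripper's body presses on something with over 40 N, if the wrist force passes 120 N, or if a joint passes its speed limit or range.

## Working session

There is one attempt and no reset: what is moved stays moved. The work goes in short steps, Python scripts to look and compute and a shell command to move; the robot and the scene stay as the last step left them, time stands still between calls to the robot, and variables do not carry over. Pictures are saved under pics/ and viewed, at most 14 in all, crops included, and the job is handed in when it is done.

```bash
ls; mkdir -p pics
python3 - <<'E'
from workcell import *
import cv2,numpy as np
s=state();print(s['time_s'],s['ee_pos'],s['ee_rot'],s['gripper_width'])
for n in("top","scene"):
    cv2.imwrite(f"pics/{n}0.png",grab_frame(n))
    m=camera_model(n);print(n,{k:(np.round(v,3).tolist() if k=='T' else v) for k,v in m.items()})
E
```

```text
pics
0.0 [ 232.06115036 -525.53342996  213.10548529] [-1.79897638e+02 -8.16587208e-04  2.38236896e+01] 91.41092205975664
top {'fx': 489.078072650355, 'fy': 489.078072650355, 'cx': 277.3871773359105, 'cy': 208.75325138936367, 'T': [[-0.014, 0.993, -0.117, 373.724], [-1.0, -0.013, 0.01, -22.194], [0.009, 0.117, 0.993, 1493.008], [0.0, 0.0, 0.0, 1.0]]}
scene {'fx': 418.4246431992962, 'fy': 418.4246431992962, 'cx': 276.58595645761307, 'cy': 213.40878746278503, 'T': [[-0.562, 0.632, -0.534, -13.341], [-0.827, -0.444, 0.345, 316.215], [-0.019, 0.635, 0.772, 822.196], [0.0, 0.0, 0.0, 1.0]]}
```

View pics/top0.png

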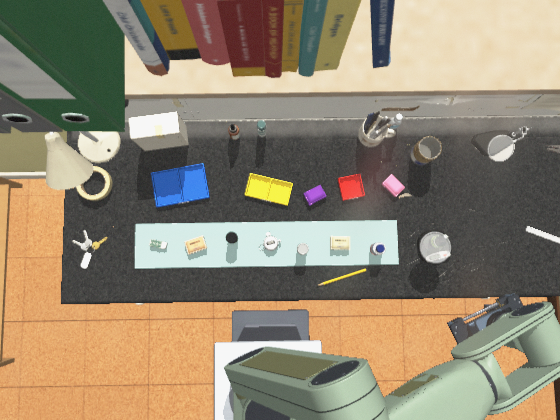

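View pics/scene0.png

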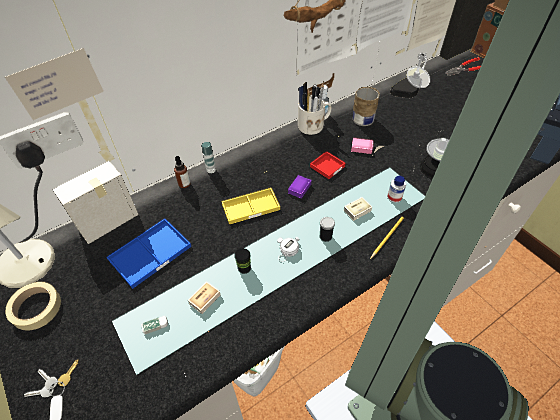

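Top view candidates:
- **Orange box:** (195,245).
- **Cream box:** (340,243). The other box shapes, purple (315,195) and pink (394,185), are off the mat and excluded.
- **Banded pot:** (232,238).
- **Plain pot:** (302,249).
- **Glue tin:** (378,249). The dropper bottles at (234,131) and (262,127) are excluded.
- **To leave alone:** counter (270,243) and eraser (159,245).

Next I check these in a close crop.

Run:
```python
import cv2,numpy as np
t=cv2.imread("pics/top0.png")
a=cv2.resize(t[215:275,135:400],None,fx=3,fy=3,interpolation=cv2.INTER_CUBIC)
b=cv2.resize(t[115:215,140:405],None,fx=3,fy=3,interpolation=cv2.INTER_CUBIC)
cv2.imwrite("pics/crop1.png",np.vstack([b,a]))
```

```text
(no output)
```

View pics/crop1.png

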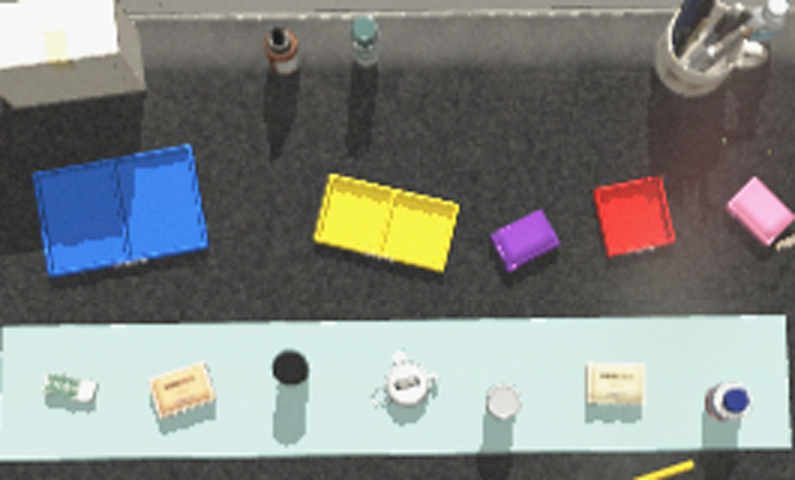

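The crop confirms the choice. The orange label box is at crop (182,390), cream (614,385), black-lidded pot (290,367), grey-lidded pot (503,402) and blue-capped tin (735,400). Now I measure.

```bash
cat > h.py <<'E'
import cv2,numpy as np
from scipy.spatial.transform import Rotation as R
from workcell import *
def ray(m,u,v,z):
    T=np.array(m['T']);d=T[:3,:3]@np.array([(u-m['cx'])/m['fx'],-(v-m['cy'])/m['fy'],-1.])
    o=T[:3,3];return (o+d*(z-o[2])/d[2])
def blob(img,lo,hi,roi,op=0):
    x0,y0,x1,y1=roi;h=cv2.cvtColor(img[y0:y1,x0:x1],cv2.COLOR_BGR2HSV)
    k=cv2.inRange(h,np.array(lo),np.array(hi))
    if op:k=cv2.morphologyEx(k,cv2.MORPH_CLOSE,np.ones((op,op)))
    c=max(cv2.findContours(k,cv2.RETR_EXTERNAL,cv2.CHAIN_APPROX_NONE)[0],key=cv2.contourArea)
    return c.reshape(-1,2)+[x0,y0]
def rect(m,c,z):
    P=np.array([ray(m,u,v,z)[:2] for u,v in c],np.float32)
    (x,y),(w,h),a=cv2.minAreaRect(P)
    b=cv2.boxPoints(((x,y),(w,h),a)); e=[b[1]-b[0],b[2]-b[1]]
    e=max(e,key=np.linalg.norm); yaw=np.degrees(np.arctan2(e[1],e[0]))-90   # long axis vs world y
    return np.round([x,y,w,h,(yaw+90)%180-90],1)
E
python3 - <<'E'
from h import *
t=cv2.imread("pics/top0.png");m=camera_model("top")
hsv=cv2.cvtColor(t,cv2.COLOR_BGR2HSV)
for p in[(340,244),(195,245),(302,249),(232,238),(378,249),(380,249),(345,225)]:print(p,hsv[p[1],p[0]])
for n,lo,hi,roi,z in[("blue",(100,120,60),(125,255,255),(145,155,215,215),14),("yellow",(20,120,90),(35,255,255),(240,165,300,215),14),
 ("red",(0,120,90),(8,255,255),(330,165,375,210),14),
 ("cream",(15,25,120),(35,255,255),(325,230,360,262),20),("orange",(5,50,100),(30,255,255),(180,230,212,262),20),
 ("banded",(0,0,0),(180,255,75),(220,225,245,244),61),("plain",(0,0,140),(180,28,255),(292,240,312,256),61),("gluecap",(108,120,40),(130,255,255),(365,235,392,262),73),
 ("counter",(0,0,200),(180,25,255),(255,228,285,262),20)]:
    try:
        c=blob(t,lo,hi,roi,3);r=rect(m,c,z);print(n,r,c.min(0),c.max(0))
    except Exception as e:print(n,e)
print("whitebox base",ray(m,165,150,0),ray(m,186,146,0))
s=cv2.imread("pics/scene0.png");m2=camera_model("scene");H=cv2.cvtColor(s,cv2.COLOR_BGR2HSV)
for n,lo,hi,roi,z in[("blue",(100,120,60),(125,255,255),(100,210,200,295),14),("yellow",(20,120,90),(35,255,255),(215,180,290,230),14),("red",(0,120,90),(8,255,255),(305,145,350,185),14),
 ("banded",(0,0,0),(180,255,75),(230,242,258,256),61),("plain",(0,0,140),(180,28,255),(316,213,338,226),61),("gluecap",(108,120,20),(130,255,255),(385,172,408,188),73)]:
    c=blob(s,lo,hi,roi,3);print("scene",n,rect(m2,c,z),c.min(0),c.max(0))
E
```

```text
(340, 244) [ 27  43 245]
(195, 245) [ 21  90 243]
(302, 249) [ 30   8 225]
(232, 238) [135   9  56]
(378, 249) [115 145 146]
(380, 249) [116 145 144]
(345, 225) [ 83  22 234]
blue [625.8 260.5 111.1 166.8   9.9] [151 163] [209 207]
yellow [610.  -10.6 138.5  73.6 -14.9] [244 173] [292 205]
red [ 614.2 -264.    72.3   73.1   11.2] [338 173] [364 200]
cream [ 441.1 -223.2   57.5   36.1   -0.8] [330 237] [349 249]
orange [442.3 210.2  37.1  55.5  19. ] [186 237] [206 253]
banded [458.1  99.6  29.4  29.3  -0.8] [226 233] [236 243]
plain [ 427.6 -106.2   55.8   43.7   -0.8] [292 240] [311 255]
gluecap [ 422.6 -333.3   17.6   17.4   -0.8] [377 245] [383 251]
counter [439.6 -12.4  87.5  99.1  89.2] [255 228] [284 261]
whitebox base [738.25691242 309.21511352   0.        ] [750.21851632 244.08235516   0.        ]
scene blue [622.9 263.2 117.6 165.7  10.1] [106 218] [190 288]
scene yellow [607.3  -7.  138.1  82.  -14.4] [221 187] [279 223]
scene red [ 611.2 -258.1   77.2   81.1   11. ] [310 152] [345 178]
scene banded [476.2  97.7  49.3  34.8 -35. ] [230 242] [252 255]
scene plain [ 432.6 -109.8   50.8   35.8  -35.1] [316 213] [337 225]
scene gluecap [ 417.9 -325.3   21.8   33.    45.7] [395 176] [404 185]
```

```bash
cat > go.py <<'E'
import sys
from h import *
def go(x,y,z,yaw):
    s=state();r=R.from_euler('xyz',s['ee_rot'],degrees=True)
    g=R.from_euler('xyz',[180,0,yaw],degrees=True)
    print('tool d',np.round(r.inv().apply(np.array([x,y,z])-s['ee_pos']),1),'rv',np.round((r.inv()*g).as_rotvec(degrees=True),1),'t',round(s['time_s'],1),'pos',np.round(s['ee_pos'],1),'w',round(s['gripper_width'],1),'f',np.round(s['force'],1))
if __name__=='__main__': go(*map(float,sys.argv[1:]))
E
echo '[0, 0, -5, 0, 0, -8.2, 0, 0, -5, 0, 0, -8.2, 0, 0, -5, 0, 0, -8.2, 0, 0, -5, 0, 0, -8.2, 0, 0, 0, 0, 0, -8.2, 0, 0, 0, 0, 0, -8.2, 0, 0, 0, 0, 0, -8.2, 0, 0, 0, 0, 0, -8.2]' | python3 -m pendant
python3 go.py 380 -223 230 90
```

```text
time_s: 0.9
ee_pos: [232.1, -525.7, 233.4]
ee_rot: [-180.0, -0.1, 89.8]
force: [0.3, -0.3, 1.0]
gripper_width: 91.1
gripper_force: 0.0
tool d [303.3 146.6   3.7] rv [-0.  -0.1 -0.2] t 0.9 pos [ 232.1 -525.7  233.4] w 91.1 f [ 0.3 -0.3  1. ]
```

```bash
echo '[38, 18, 0, 0, 0, 0, 38, 18, 0, 0, 0, 0, 38, 18, 0, 0, 0, 0, 38, 18, 0, 0, 0, 0, 38, 18, 0, 0, 0, 0, 38, 18, 0, 0, 0, 0, 38, 18, 0, 0, 0, 0, 38, 20, 0, 0, 0, 0]' | python3 -m pendant
echo '[0, 0, 0, 0, 0, 0, 0, 0, 0, 0, 0, 0]' | python3 -m pendant
python3 - <<'E'
from h import *
m=camera_model("wrist");cv2.imwrite("pics/w1.png",grab_frame("wrist"));np.save("w1.npy",m,allow_pickle=True)
print(m['fx'],m['cx'],m['cy'],np.round(m['T'],2).tolist(), m.keys())
E
```

```text
time_s: 1.7
ee_pos: [381.4, -221.8, 233.8]
ee_rot: [-180.0, -0.0, 89.4]
force: [1.4, -0.1, -0.5]
gripper_width: 91.3
gripper_force: 0.0
time_s: 1.9
ee_pos: [381.3, -223.0, 233.8]
ee_rot: [-180.0, 0.0, 89.6]
force: [-0.8, -0.2, 0.1]
gripper_width: 91.4
gripper_force: 0.0
320.0379771618242 272.7306235243547 204.42044966367914 [[1.0, 0.01, 0.0, 382.3], [-0.01, 0.97, 0.23, -158.7], [-0.0, -0.23, 0.97, 404.19], [0.0, 0.0, 0.0, 1.0]] dict_keys(['fx', 'fy', 'cx', 'cy', 'T'])
```

View pics/w1.png

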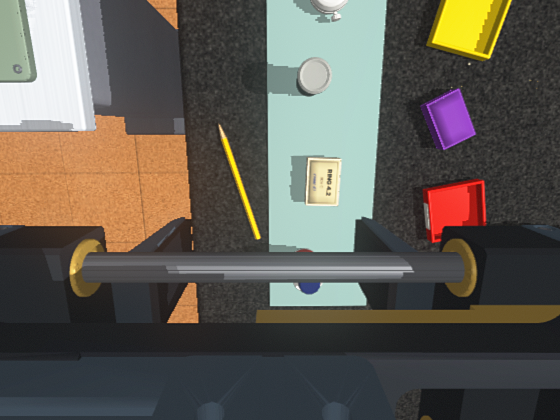

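The wrist view shows the cream box at (322,181), the grey lid at (314,75), the red tray at (455,210) and the purple decoy at (449,120). I use it to refine the positions.

```bash
python3 - <<'E'
from h import *
t=cv2.imread("pics/w1.png");m=np.load("w1.npy",allow_pickle=True).item()
for n,lo,hi,roi,z in[("cream",(15,25,120),(35,255,255),(295,145,350,215),20),("red",(0,120,60),(8,255,255),(415,170,500,245),14)]:
    c=blob(t,lo,hi,roi,3);print(n,rect(m,c,z),c.min(0),c.max(0))
g=cv2.cvtColor(t,cv2.COLOR_BGR2GRAY)[45:110,285:345]
print(cv2.HoughCircles(g,cv2.HOUGH_GRADIENT,1,50,param1=100,param2=12,minRadius=12,maxRadius=22))
print(ray(m,314,75,61)[:2])
E
python3 go.py 441 -223 60 90
```

```text
cream [ 441.8 -222.5   58.6   41.    -1.9] [305 157] [340 205]
red [ 610.8 -262.3   76.4   73.9  -79. ] [422 178] [486 242]
[[[24.5 32.5 18.1]]]
[ 424.10931113 -107.53315267]
tool d [  1.4  60.  173.7] rv [-0.   0.  -0.5] t 1.9 pos [ 381.1 -223.7  233.8] w 91.4 f [-0.2 -0.7 -0.9]
```

```bash
echo '[0, 20, 40, 0, 0, 0, 0, 20, 40, 0, 0, 0, 1, 20, 40, 0, 0, 1, 0, 0, 20, 0, 0, 0.5, 0, 0, 0, 0, 0, 0, 0, 0, 0, 0, 0, 0]' | python3 -m pendant 62
python3 go.py 441.8 -222.5 6 88.2
```

```text
time_s: 2.55
ee_pos: [440.9, -224.3, 94.1]
ee_rot: [-180.0, 0.0, 87.8]
force: [-0.8, 0.3, -0.2]
gripper_width: 62.1
gripper_force: 0.0
tool d [ 1.9  0.8 88.1] rv [-0.   0.  -0.4] t 2.5 pos [ 440.9 -224.3   94.1] w 62.1 f [-0.8  0.3 -0.2]
```

```bash
echo '[1, 1, 30, 0, 0, 0, 1, 0, 30, 0, 0, 0, 0, 0, 20, 0, 0, 0, 0, 0, 8, 0, 0, 0, 0, 0, 0, 0, 0, 0, 0, 0, 0, 0, 0, 0]' | python3 -m pendant 62
echo '[0, 0, 0, 0, 0, 0, 0, 0, 0, 0, 0, 0, 0, 0, 0, 0, 0, 0, 0, 0, 0, 0, 0, 0, 0, 0, 0, 0, 0, 0, 0, 0, 0, 0, 0, 0]' | python3 -m pendant 0 12
echo '[0, 0, -20, 0, 0, 0, 0, 0, -30, 0, 0, 0, 0, 0, -30, 0, 0, 0, 0, 0, 0, 0, 0, 0, 0, 0, 0, 0, 0, 0]' | python3 -m pendant
```

```text
time_s: 3.15
ee_pos: [443.4, -222.1, 7.5]
ee_rot: [179.8, 0.1, 87.9]
force: [0.1, -0.7, 0.1]
gripper_width: 61.9
gripper_force: 0.0
time_s: 3.75
ee_pos: [442.8, -221.4, 6.6]
ee_rot: [179.9, 0.0, 87.9]
force: [-2.1, 0.6, 7.0]
gripper_width: 41.0
gripper_force: 12.0
time_s: 4.25
ee_pos: [442.4, -221.1, 86.1]
ee_rot: [180.0, 0.0, 87.9]
force: [-1.2, -0.1, -1.4]
gripper_width: 41.6
gripper_force: 12.0
```

```bash
echo '[30, 0, -40, 0, 0, -1.5, 45, 15, -40, 0, 0, -1.5, 45, 20, -30, 0, 0, -1.5, 45, 25, 0, 0, 0, -1.5, 45, 30, 0, 0, 0, -1.5, 45, 30, 0, 0, 0, -1.5, 45, 30, 0, 0, 0, -1.5, 45, 30, 0, 0, 0, -1.5]' | python3 -m pendant
echo '[30, 0, 0, 0, 0, 0, 0, 0, 0, 0, 0, 0, 0, 0, 0, 0, 0, 0]' | python3 -m pendant
python3 - <<'E'
from h import *
m=camera_model("wrist");t=grab_frame("wrist");cv2.imwrite("pics/w2.png",t);np.save("w2.npy",m,allow_pickle=True)
c=blob(t,(100,120,40),(125,255,255),(0,0,560,420),3);print(rect(m,c,14),c.min(0),c.max(0))
E
python3 go.py 613 300 100 100
```

```text
time_s: 5.05
ee_pos: [587.3, 108.1, 182.0]
ee_rot: [-179.8, 0.0, 100.0]
force: [0.7, -0.7, 0.1]
gripper_width: 41.4
gripper_force: 12.0
time_s: 5.35
ee_pos: [581.3, 136.0, 182.2]
ee_rot: [-179.8, 0.1, 100.0]
force: [-0.9, -0.0, -0.3]
gripper_width: 41.3
gripper_force: 12.0
[626.2 253.2 113.2 147.1  10. ] [281   0] [401 157]
tool d [157.   59.7  82.4] rv [-0.2  0.1 -0.1] t 5.4 pos [581.5 135.1 182.7] w 41.1 f [ 0.2 -0.5  0.2]
```

View pics/w2.png

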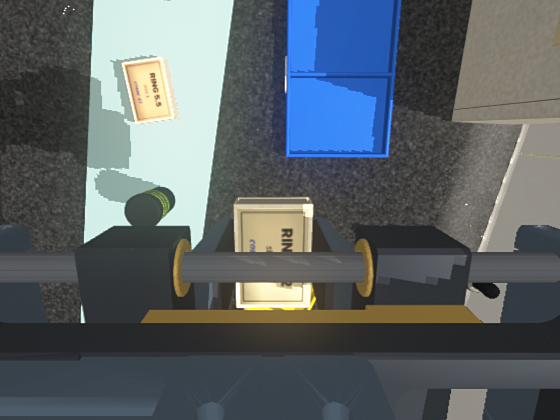

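The blue tray centre is confirmed at about (625,261), yaw 10. The white carton is at right, at x of about 740, so clearance is fine. The orange box is at (148,90) and the banded pot at (150,207).

```bash
echo '[40, 15, 0, 0, 0, 0, 40, 15, 0, 0, 0, 0, 40, 15, 0, 0, 0, 0, 36, 14, 0, 0, 0, 0, 0, 0, 40, 0, 0, 0, 0, 0, 40, 0, 0, 0, 0, 0, 0, 0, 0, 0, 0, 0, 0, 0, 0, 0]' | python3 -m pendant
python3 go.py 614 300 7.5 100
```

```text
time_s: 6.2
ee_pos: [613.7, 298.2, 104.1]
ee_rot: [-179.9, 0.0, 99.8]
force: [0.9, -0.1, 0.5]
gripper_width: 41.8
gripper_force: 12.0
tool d [ 1.8  0.7 96.6] rv [-0.1  0.  -0.2] t 6.2 pos [613.7 298.2 104.1] w 41.8 f [ 0.9 -0.1  0.5]
```

```bash
echo '[2, 1, 30, 0, 0, 0, 0, 0, 30, 0, 0, 0, 0, 0, 20, 0, 0, 0, 0, 0, 10, 0, 0, 0, 0, 0, 6, 0, 0, 0, 0, 0, 0.5, 0, 0, 0, 0, 0, 0, 0, 0, 0, 0, 0, 0, 0, 0, 0]' | python3 -m pendant
echo '[0, 0, 0, 0, 0, 0, 0, 0, 0, 0, 0, 0, 0, 0, 0, 0, 0, 0, 0, 0, 0, 0, 0, 0]' | python3 -m pendant 54
echo '[0, 0, -30, 0, 0, 0, -20, 0, -40, 0, 0, 0, -40, -20, -40, 0, 0, 0, -40, -40, 0, 0, 0, 0, -40, -40, 0, 0, 0, 0, 0, -30, 0, 0, 0, 0, 0, 0, 0, 0, 0, 0, 0, 0, 0, 0, 0, 0]' | python3 -m pendant 62
python3 go.py 442 208 90 109
```

```text
time_s: 7.0
ee_pos: [615.0, 302.1, 9.1]
ee_rot: [179.9, -0.0, 99.9]
force: [-0.2, 0.8, 0.3]
gripper_width: 41.1
gripper_force: 12.0
time_s: 7.4
ee_pos: [614.1, 301.8, 7.8]
ee_rot: [180.0, 0.0, 99.9]
force: [-0.1, -0.1, 0.3]
gripper_width: 54.0
gripper_force: 0.0
time_s: 8.2
ee_pos: [520.1, 159.4, 111.6]
ee_rot: [179.9, -0.0, 99.9]
force: [-0.3, 0.5, 0.5]
gripper_width: 62.2
gripper_force: 0.0
tool d [ 61.3 -68.6  21.5] rv [ 0.1 -0.  -9.1] t 8.2 pos [520.1 159.4 111.6] w 62.2 f [-0.3  0.5  0.5]
```

```bash
echo '[0, 0, -30, 0, 0, -3, 0, 0, 0, 0, 0, -3, 0, 0, 0, 0, 0, -3, 0, 0, 0, 0, 0, 0]' | python3 -m pendant
python3 - <<'E'
from h import *
t=cv2.imread("pics/w2.png");m=np.load("w2.npy",allow_pickle=True).item()
c=blob(t,(5,45,100),(30,255,255),(110,45,190,135),3);print(rect(m,c,20),c.min(0),c.max(0))
m=camera_model("wrist");t=grab_frame("wrist");cv2.imwrite("pics/w3.png",t);np.save("w3.npy",m,allow_pickle=True)
c=blob(t,(5,45,100),(30,255,255),(0,0,300,230),3);print(rect(m,c,20),c.min(0),c.max(0))
E
python3 go.py 442 210 90 109
```

```text
time_s: 8.6
ee_pos: [521.3, 160.2, 141.2]
ee_rot: [179.9, 0.0, 109.0]
force: [0.9, -0.6, -0.2]
gripper_width: 62.3
gripper_force: 0.0
[444.  211.8  43.5  59.1  22.3] [122  58] [176 123]
[279.6 218.3  34.2  70.7   7.8] [0 0] [43 86]
tool d [ 72.9 -58.6  50.9] rv [ 0.   0.  -0.1] t 8.7 pos [521.  160.  140.9] w 62.0 f [ 0.4 -0.1  0.7]
```

View pics/w3.png

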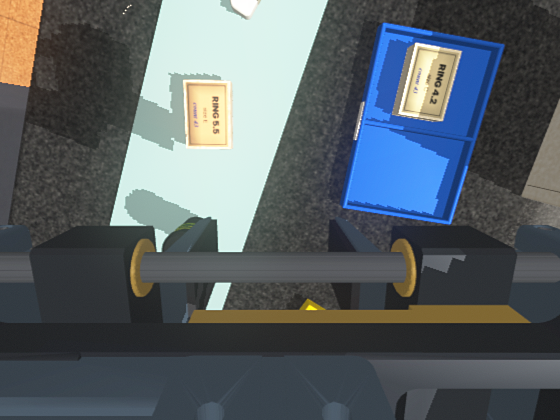

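The cream box lies flat in the far blue compartment. The orange box is at (208,115).

```bash
python3 - <<'E'
from h import *
t=cv2.imread("pics/w3.png");m=np.load("w3.npy",allow_pickle=True).item()
c=blob(t,(5,45,100),(30,255,255),(175,70,242,160),3);print(rect(m,c,20),c.min(0),c.max(0))
E
python3 go.py 443 211 90 111
```

```text
[443.1 213.7  41.4  56.1  18.1] [183  80] [231 146]
tool d [ 73.5 -57.3  50.9] rv [ 0.   0.  -2.1] t 8.7 pos [521.  160.  140.9] w 62.0 f [ 0.4 -0.1  0.7]
```

```bash
echo '[25, -20, 0, 0, 0, 0, 25, -20, 0, 0, 0, 0, 24, -18, 30, 0, 0, -0.5, 0, 0, 25, 0, 0, 0, 0, 0, 0, 0, 0, 0, 0, 0, 0, 0, 0, 0]' | python3 -m pendant
python3 go.py 443 212 6.5 109.5
```

```text
time_s: 9.25
ee_pos: [441.8, 210.9, 86.2]
ee_rot: [180.0, 0.0, 109.4]
force: [0.4, 0.4, 0.8]
gripper_width: 62.0
gripper_force: 0.0
tool d [ 0.6  1.4 79.7] rv [ 0.   0.  -0.1] t 9.2 pos [441.8 210.9  86.2] w 62.0 f [0.4 0.4 0.8]
```

```bash
echo '[1, 1, 30, 0, 0, 0, 0, 0, 25, 0, 0, 0, 0, 0, 17, 0, 0, 0, 0, 0, 7, 0, 0, 0, 0, 0, 0, 0, 0, 0, 0, 0, 0, 0, 0, 0]' | python3 -m pendant
echo '[0, 0, 0, 0, 0, 0, 0, 0, 0, 0, 0, 0, 0, 0, 0, 0, 0, 0, 0, 0, 0, 0, 0, 0, 0, 0, 0, 0, 0, 0, 0, 0, 0, 0, 0, 0]' | python3 -m pendant 0 12
echo '[0, 0, -20, 0, 0, 1, 0, 0, -30, 0, 0, 2, 0, 0, -40, 0, 0, 3, 0, 20, 0, 0, 0, 3.5, 0, 40, 0, 0, 0, 0, 0, 40, 0, 0, 0, 0, 0, 0, 0, 0, 0, 0, 0, 0, 0, 0, 0, 0]' | python3 -m pendant
python3 go.py 627 221.5 90 100
```

```text
time_s: 9.85
ee_pos: [443.0, 212.2, 8.1]
ee_rot: [179.9, -0.0, 109.4]
force: [0.2, 0.2, -0.1]
gripper_width: 61.7
gripper_force: 0.0
time_s: 10.45
ee_pos: [442.0, 212.0, 7.6]
ee_rot: [179.9, 0.0, 109.4]
force: [-0.3, -0.3, 6.2]
gripper_width: 41.1
gripper_force: 11.9
time_s: 11.25
ee_pos: [539.6, 230.0, 96.1]
ee_rot: [-179.9, 0.0, 99.9]
force: [-1.1, -0.2, -1.2]
gripper_width: 41.8
gripper_force: 11.9
tool d [-23.4  84.7   5.9] rv [-0.1  0.  -0.1] t 11.2 pos [539.6 230.   96.1] w 41.8 f [-1.1 -0.2 -1.2]
```

```bash
echo '[-8, 30, 0, 0, 0, 0, -8, 30, 0, 0, 0, 0, -8, 25, 0, 0, 0, 0, 0, 0, 0, 0, 0, 0, 0, 0, 0, 0, 0, 0]' | python3 -m pendant
python3 go.py 627 221.5 7.5 100
```

```text
time_s: 11.75
ee_pos: [626.1, 220.9, 96.3]
ee_rot: [-179.8, 0.0, 99.9]
force: [-0.1, 1.0, -0.8]
gripper_width: 41.5
gripper_force: 11.9
tool d [ 0.5  1.2 88.8] rv [-0.2  0.  -0.1] t 11.8 pos [626.1 220.9  96.3] w 41.5 f [-0.1  1.  -0.8]
```

```bash
echo '[0, 1, 30, 0, 0, 0, 0, 0, 28, 0, 0, 0, 0, 0, 20, 0, 0, 0, 0, 0, 10, 0, 0, 0, 0, 0, 1, 0, 0, 0, 0, 0, 0, 0, 0, 0, 0, 0, 0, 0, 0, 0]' | python3 -m pendant
echo '[0, 0, 0, 0, 0, 0, 0, 0, 0, 0, 0, 0, 0, 0, 0, 0, 0, 0, 0, 0, 0, 0, 0, 0]' | python3 -m pendant 54
echo '[0, 0, -30, 0, 0, 1, 0, 0, -40, 0, 0, 1, -20, -20, -40, 0, 0, 1, -40, -20, -40, 0, 0, 1, -45, -20, -40, 0, 0, 1, -45, -20, -40, 0, 0, 1, -45, -20, 0, 0, 0, 1, -45, -20, 0, 0, 0, 1]' | python3 -m pendant 70
echo '[-45, -10, 0, 0, 0, 1, -30, 0, 0, 0, 0, 1, 0, 0, 0, 0, 0, 0, 0, 0, 0, 0, 0, 0]' | python3 -m pendant
python3 go.py 480 -90 230 90
python3 - <<'E'
from h import *
m=camera_model("wrist");t=grab_frame("wrist");cv2.imwrite("pics/w4.png",t);np.save("w4.npy",m,allow_pickle=True)
c=blob(t,(20,120,60),(35,255,255),(0,0,560,220),3);print(rect(m,c,14),c.min(0),c.max(0))
E
```

```text
time_s: 12.45
ee_pos: [629.1, 221.8, 9.2]
ee_rot: [179.9, -0.0, 99.9]
force: [-0.4, -0.1, -0.1]
gripper_width: 41.4
gripper_force: 12.0
time_s: 12.85
ee_pos: [628.8, 221.4, 8.2]
ee_rot: [180.0, 0.0, 99.9]
force: [0.0, 0.0, -0.3]
gripper_width: 53.8
gripper_force: 0.0
time_s: 13.65
ee_pos: [539.8, -3.5, 215.9]
ee_rot: [179.8, 0.0, 91.9]
force: [0.1, -0.5, -0.6]
gripper_width: 70.3
gripper_force: 0.0
time_s: 14.05
ee_pos: [531.8, -77.6, 214.4]
ee_rot: [180.0, -0.0, 89.8]
force: [0.2, 0.1, 1.1]
gripper_width: 69.9
gripper_force: 0.0
tool d [-12.5 -51.8 -15.6] rv [ 0.  -0.  -0.2] t 14.1 pos [531.8 -77.6 214.4] w 69.9 f [0.2 0.1 1.1]
[602.7  -7.6 136.8  88.1 -14.2] [292  53] [391 189]
```

View pics/w4.png

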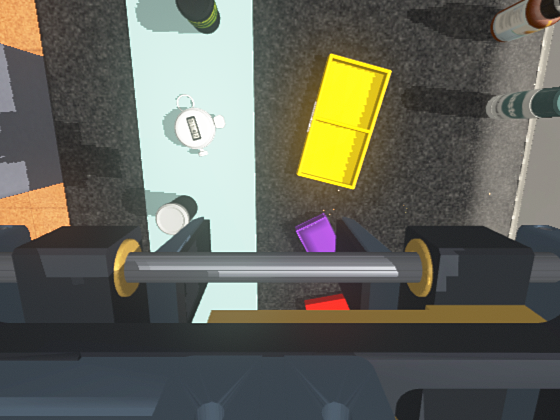

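The yellow tray's rim corners are at (331,55), (391,69), (355,188) and (297,175). The plain lid is at (172,218), the counter at (195,128) and the banded pot at (198,10).

```bash
python3 - <<'E'
from h import *
m=np.load("w4.npy",allow_pickle=True).item()
P=np.array([ray(m,u,v,14)[:2] for u,v in[(331,55),(391,69),(355,188),(297,175)]]);print(P.round(1),P.mean(0),[np.linalg.norm(P[i]-P[i-1]).round(1) for i in range(4)])
print('plain w4',ray(m,172,218,61)[:2]); m1=np.load("w1.npy",allow_pickle=True).item()
print('w1',ray(m1,314,75,61)[:2]); mt=camera_model("top"); print('top',ray(mt,302.7,249,61)[:2],'banded',ray(mt,231.7,237.3,61)[:2],'glue',ray(mt,380,248.3,73)[:2])
print('counter',ray(m,195,128,20)[:2])
m2=np.load("w2.npy",allow_pickle=True).item();m3=np.load("w3.npy",allow_pickle=True).item()
print('banded w2',ray(m2,144,207,61)[:2])
E
python3 go.py 440 20 200 90
```

```text
[[595.2  62.4]
 [660.7  48.3]
 [629.2 -82.5]
 [560.7 -66.9]] [611.47639649  -9.68929469] [np.float64(133.9), np.float64(67.0), np.float64(134.5), np.float64(70.3)]
plain w4 [ 426.41883576 -105.29757707]
w1 [ 424.10931113 -107.53315267]
top [ 423.14320452 -109.56339648] banded [460.1121307   97.56903335] glue [ 421.69092369 -333.24514514]
counter [446.34975771 -13.33957813]
banded w2 [463.4964107  106.54366764]
tool d [ 96.7 -92.   14.5] rv [-0.  -0.  -0.1] t 14.1 pos [531.9 -76.9 214.4] w 70.0 f [ 0.2 -0.2 -0.7]
```

```bash
echo '[-15, -40, 0, 0, 0, 0, -15, -40, 0, 0, 0, 0, -1, -27, 40, 0, 0, 0, 0, 0, 30, 0, 0, 0, 0, 0, 30, 0, 0, 0, 0, 0, 0, 0, 0, 0, 0, 0, 0, 0, 0, 0]' | python3 -m pendant 64
python3 go.py 424.5 -107.5 22 90
```

```text
time_s: 14.8
ee_pos: [425.4, -107.4, 114.8]
ee_rot: [-180.0, -0.0, 90.0]
force: [1.0, -0.0, 0.4]
gripper_width: 63.9
gripper_force: 0.0
tool d [-0.1 -0.9 92.8] rv [-0. -0.  0.] t 14.8 pos [ 425.4 -107.4  114.8] w 63.9 f [ 1.  -0.   0.4]
```

```bash
echo '[0, -1, 35, 0, 0, 0, 0, 0, 30, 0, 0, 0, 0, 0, 20, 0, 0, 0, 0, 0, 8, 0, 0, 0, 0, 0, 0, 0, 0, 0, 0, 0, 0, 0, 0, 0]' | python3 -m pendant
echo '[0, 0, 0, 0, 0, 0, 0, 0, 0, 0, 0, 0, 0, 0, 0, 0, 0, 0, 0, 0, 0, 0, 0, 0, 0, 0, 0, 0, 0, 0, 0, 0, 0, 0, 0, 0]' | python3 -m pendant 0 10
echo '[0, 0, -20, 0, 0, 0, 0, 0, -30, 0, 0, 0, 0, 0, -30, 0, 0, 0, 10, 30, 0, 0, 0, 0, 10, 40, 0, 0, 0, 0, 0, 0, 0, 0, 0, 0, 0, 0, 0, 0, 0, 0]' | python3 -m pendant
python3 go.py 603 -41.5 100 90
```

```text
time_s: 15.4
ee_pos: [425.4, -108.4, 22.7]
ee_rot: [179.8, 0.0, 89.9]
force: [-0.3, 0.1, -0.3]
gripper_width: 64.2
gripper_force: 0.0
time_s: 16.0
ee_pos: [424.2, -108.3, 21.6]
ee_rot: [180.0, 0.0, 89.9]
force: [0.4, -0.8, 2.5]
gripper_width: 33.0
gripper_force: 10.0
time_s: 16.7
ee_pos: [493.6, -88.0, 100.8]
ee_rot: [-179.9, -0.0, 90.0]
force: [-0.3, -0.4, -0.8]
gripper_width: 33.4
gripper_force: 10.0
tool d [ 46.5 109.4   0.6] rv [-0.1 -0.  -0. ] t 16.7 pos [493.6 -88.  100.8] w 33.4 f [-0.3 -0.4 -0.8]
```

```bash
echo '[16, 37, 0, 0, 0, 0, 16, 37, 0, 0, 0, 0, 15, 36, 0, 0, 0, 0, 0, 0, 0, 0, 0, 0, 0, 0, 0, 0, 0, 0]' | python3 -m pendant
python3 go.py 603 -41.5 22 90
python3 - <<'E'
from h import *
cv2.imwrite("pics/w5.png",grab_frame("wrist"))
E
```

```text
time_s: 17.2
ee_pos: [602.5, -41.5, 100.4]
ee_rot: [-179.8, 0.0, 90.0]
force: [-1.1, -0.4, -0.4]
gripper_width: 32.9
gripper_force: 10.0
tool d [ 0.   0.8 78.4] rv [-0.2  0.  -0. ] t 17.2 pos [602.5 -41.5 100.4] w 32.9 f [-1.1 -0.4 -0.4]
```

View pics/w5.png

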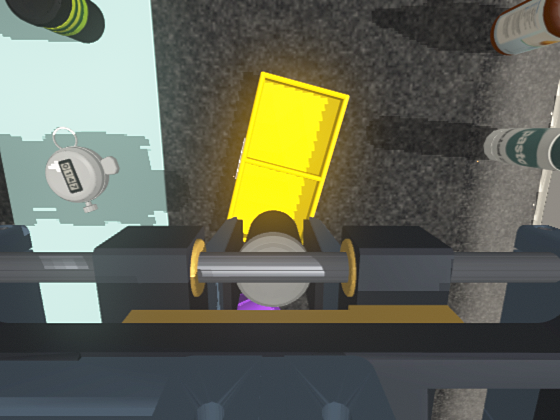

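The pot hangs upright, lid at (275,268), lined up over the near yellow compartment at (268,195). Lowering it.

```bash
echo '[0, 1, 30, 0, 0, 0, 0, 0, 25, 0, 0, 0, 0, 0, 15, 0, 0, 0, 0, 0, 6, 0, 0, 0, 0, 0, 2, 0, 0, 0, 0, 0, 0, 0, 0, 0, 0, 0, 0, 0, 0, 0]' | python3 -m pendant
echo '[0, 0, 0, 0, 0, 0, 0, 0, 0, 0, 0, 0, 0, 0, 0, 0, 0, 0, 0, 0, 0, 0, 0, 0]' | python3 -m pendant 60
echo '[0, 0, -40, 0, 0, 0, 0, 0, -40, 0, 0, 0, -10, -30, -20, 0, 0, 0, 0, -40, 0, 0, 0, 0, 0, -40, 0, 0, 0, 0, 0, -30, 0, 0, 0, 0, 0, 0, 0, 0, 0, 0, 0, 0, 0, 0, 0, 0]' | python3 -m pendant
python3 - <<'E'
from h import *
m=camera_model("wrist");t=grab_frame("wrist");cv2.imwrite("pics/w6.png",t);np.save("w6.npy",m,allow_pickle=True)
E
python3 go.py 461 102 120 100
```

```text
time_s: 17.95
ee_pos: [605.4, -41.7, 24.5]
ee_rot: [179.9, 0.0, 89.9]
force: [0.2, -0.2, -0.5]
gripper_width: 33.3
gripper_force: 10.0
time_s: 18.35
ee_pos: [605.1, -41.4, 23.6]
ee_rot: [180.0, 0.0, 89.9]
force: [-0.1, -0.7, -0.1]
gripper_width: 59.4
gripper_force: 0.0
time_s: 19.15
ee_pos: [465.2, -51.3, 123.9]
ee_rot: [179.9, 0.0, 89.9]
force: [0.9, -1.2, 0.8]
gripper_width: 59.9
gripper_force: 0.0
tool d [153.3  -5.3   3.8] rv [  0.1   0.  -10.1] t 19.2 pos [466.  -51.3 123.9] w 60.0 f [ 0.1 -0.1 -0.3]
```

View pics/w6.png

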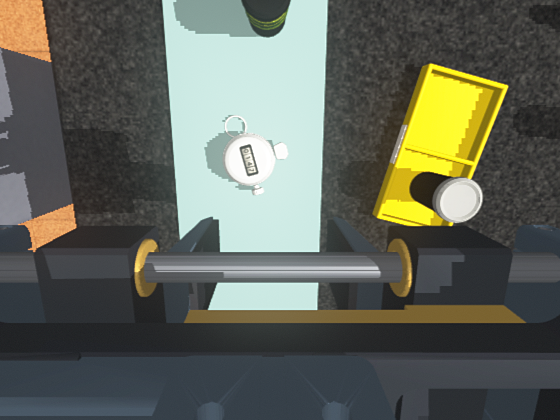

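The plain pot stands in the near yellow compartment (lid at (458,200)). The banded pot's foot is at (267,36).

Run:
```python
from h import *
m=np.load("w6.npy",allow_pickle=True).item()
print(ray(m,458,200,61)[:2],ray(m,267,36,3)[:2])
```

```text
[604.50102335 -39.85045565] [461.35754257  87.05630878]
```

```bash
echo '[40, -2, 0, 0, 0, 0, 40, -2, 0, 0, 0, 0, 40, -1, 0, 0, 0, 0, 32, 0, 0, 0, 0, 0, 0, 0, 0, 0, 0, 0, 0, 0, 0, 0, 0, 0]' | python3 -m pendant 64
python3 - <<'E'
from h import *
from go import go
go(461,101,22,90)
E
```

```text
time_s: 19.8
ee_pos: [461.1, 101.4, 123.2]
ee_rot: [180.0, 0.0, 90.0]
force: [0.1, -0.1, -0.4]
gripper_width: 64.1
gripper_force: 0.0
tool d [ -0.3  -0.2 101.2] rv [0. 0. 0.] t 19.8 pos [461.1 101.4 123.2] w 64.1 f [ 0.1 -0.1 -0.4]
```

```bash
echo '[0, 0, 35, 0, 0, 0, 0, 0, 35, 0, 0, 0, 0, 0, 22, 0, 0, 0, 0, 0, 9, 0, 0, 0, 0, 0, 0, 0, 0, 0, 0, 0, 0, 0, 0, 0]' | python3 -m pendant
echo '[0, 0, 0, 0, 0, 0, 0, 0, 0, 0, 0, 0, 0, 0, 0, 0, 0, 0, 0, 0, 0, 0, 0, 0, 0, 0, 0, 0, 0, 0, 0, 0, 0, 0, 0, 0]' | python3 -m pendant 0 10
echo '[0, 0, -20, 0, 0, 0, 0, 0, -30, 0, 0, 0, 0, 0, -40, 0, 0, 0, -18, 40, 0, 0, 0, 0, -20, 40, 0, 0, 0, 0, -20, 40, 0, 0, 0, 0, 0, 0, 0, 0, 0, 0, 0, 0, 0, 0, 0, 0]' | python3 -m pendant
python3 go.py 619 22.5 100 90
```

```text
time_s: 20.4
ee_pos: [461.3, 100.4, 23.1]
ee_rot: [179.9, -0.0, 89.9]
force: [-0.4, -0.6, -0.2]
gripper_width: 64.0
gripper_force: 0.0
time_s: 21.0
ee_pos: [460.5, 100.8, 22.7]
ee_rot: [180.0, -0.0, 89.9]
force: [0.5, 0.8, 3.1]
gripper_width: 33.2
gripper_force: 10.0
time_s: 21.8
ee_pos: [579.7, 42.2, 111.5]
ee_rot: [-179.9, -0.0, 89.9]
force: [-0.5, -0.7, 0.3]
gripper_width: 32.7
gripper_force: 10.0
tool d [-19.6  39.4  11.4] rv [-0.1 -0.  -0.1] t 21.8 pos [579.7  42.2 111.5] w 32.7 f [-0.5 -0.7  0.3]
```

```bash
echo '[-10, 20, 0, 0, 0, 0, -9, 19, 10, 0, 0, 0, 0, 0, 0, 0, 0, 0, 0, 0, 0, 0, 0, 0]' | python3 -m pendant
python3 go.py 619 23 23 90
```

```text
time_s: 22.2
ee_pos: [617.2, 24.2, 101.9]
ee_rot: [-179.8, -0.0, 89.9]
force: [-0.5, 0.5, -0.6]
gripper_width: 33.0
gripper_force: 10.0
tool d [-1.2  2.1 78.9] rv [-0.2 -0.  -0.1] t 22.2 pos [617.2  24.2 101.9] w 33.0 f [-0.5  0.5 -0.6]
```

```bash
echo '[-1, 1, 30, 0, 0, 0, 0, 0, 25, 0, 0, 0, 0, 0, 15, 0, 0, 0, 0, 0, 7, 0, 0, 0, 0, 0, 1.5, 0, 0, 0, 0, 0, 0, 0, 0, 0, 0, 0, 0, 0, 0, 0]' | python3 -m pendant
echo '[0, 0, 0, 0, 0, 0, 0, 0, 0, 0, 0, 0, 0, 0, 0, 0, 0, 0, 0, 0, 0, 0, 0, 0]' | python3 -m pendant 60
echo '[0, 0, -40, 0, 0, 0, 0, 0, -40, 0, 0, 0, 0, -20, -40, 0, 0, 0, -40, -20, -40, 0, 0, 0, -45, -20, -20, 0, 0, 0, -45, -20, 0, 0, 0, 0, -45, -20, 0, 0, 0, 0, -45, -10, 0, 0, 0, 0]' | python3 -m pendant 70
echo '[-45, -10, 0, 0, 0, 0, -45, -10, 0, 0, 0, 0, -45, 0, 0, 0, 0, 0, -45, 0, 0, 0, 0, 0, -45, 0, 0, 0, 0, 0, -10, 0, 0, 0, 0, 0, 0, 0, 0, 0, 0, 0, 0, 0, 0, 0, 0, 0]' | python3 -m pendant
python3 - <<'E'
from h import *
m=camera_model("wrist");t=grab_frame("wrist");cv2.imwrite("pics/w7.png",t);np.save("w7.npy",m,allow_pickle=True)
c=blob(t,(0,120,60),(8,255,255),(280,0,560,220),3);print(rect(m,c,14),c.min(0),c.max(0))
E
```

```text
time_s: 22.9
ee_pos: [620.6, 22.7, 25.1]
ee_rot: [179.9, -0.0, 89.9]
force: [-1.0, -0.1, -0.2]
gripper_width: 33.1
gripper_force: 10.0
time_s: 23.3
ee_pos: [620.1, 22.5, 24.1]
ee_rot: [180.0, 0.0, 89.9]
force: [-0.3, -0.7, 0.3]
gripper_width: 60.1
gripper_force: 0.0
time_s: 24.1
ee_pos: [512.5, -189.3, 196.6]
ee_rot: [180.0, 0.0, 89.9]
force: [0.5, -0.0, -0.7]
gripper_width: 70.2
gripper_force: 0.0
time_s: 24.9
ee_pos: [493.8, -421.8, 195.8]
ee_rot: [-180.0, -0.1, 89.9]
force: [-0.6, 0.1, 0.1]
gripper_width: 70.2
gripper_force: 0.0
[ 610.9 -264.8   77.1   71.9  -79.3] [350   0] [429  77]
```

View pics/w7.png

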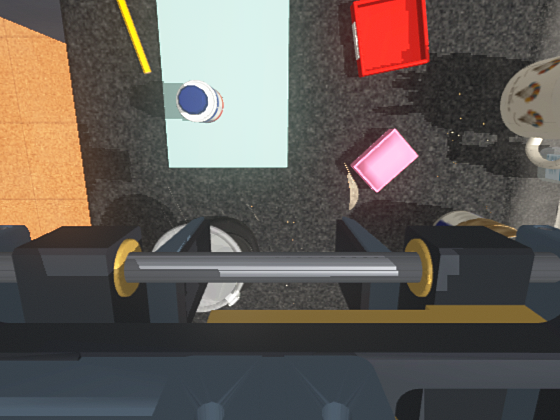

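The glue cap is at (192,99), the red tray at (390,37), the pink decoy at (384,160) and the mug at (535,105). I'll place with yaw 110 to swing the gripper body away from the mug.

Run:
```python
from h import *
from go import go
m=np.load("w7.npy",allow_pickle=True).item()
p=ray(m,192,99,70+3);print(p,ray(m,390,37,14))
go(p[0],p[1],110,90)
```

```text
[ 423.82700205 -332.90703313   73.        ] [ 612.43975366 -268.56685479   14.        ]
tool d [ 88.4 -70.2  86.2] rv [-0.  -0.1 -0. ] t 24.9 pos [ 494.  -421.4  196.1] w 70.2 f [ 0.3 -1.1  0.1]
```

```bash
echo '[30, -25, 0, 0, 0, 0, 30, -25, 0, 0, 0, 0, 28, -20, 20, 0, 0, 0, 0, 0, 35, 0, 0, 0, 0, 0, 25, 0, 0, 0, 0, 0, 0, 0, 0, 0, 0, 0, 0, 0, 0, 0]' | python3 -m pendant 66
python3 go.py 423.5 -333 22 90
```

```text
time_s: 25.65
ee_pos: [424.6, -334.0, 116.9]
ee_rot: [180.0, 0.0, 90.0]
force: [0.4, -0.7, 0.5]
gripper_width: 66.2
gripper_force: 0.0
tool d [ 1.1 -1.1 94.9] rv [0. 0. 0.] t 25.6 pos [ 424.6 -334.   116.9] w 66.2 f [ 0.4 -0.7  0.5]
```

```bash
echo '[1, -1, 35, 0, 0, 0, 0, 0, 30, 0, 0, 0, 0, 0, 21, 0, 0, 0, 0, 0, 9, 0, 0, 0, 0, 0, 0, 0, 0, 0, 0, 0, 0, 0, 0, 0]' | python3 -m pendant
echo '[0, 0, 0, 0, 0, 0, 0, 0, 0, 0, 0, 0, 0, 0, 0, 0, 0, 0, 0, 0, 0, 0, 0, 0, 0, 0, 0, 0, 0, 0, 0, 0, 0, 0, 0, 0]' | python3 -m pendant 0 15
echo '[0, 0, -20, 0, 0, -3, 0, 0, -30, 0, 0, -4, 0, 0, -40, 0, 0, -5, 15, 30, 0, 0, 0, -4, 15, 35, 0, 0, 0, -4, 15, 35, 0, 0, 0, 0, 0, 0, 0, 0, 0, 0, 0, 0, 0, 0, 0, 0]' | python3 -m pendant
python3 go.py 611 -264 100 110
```

```text
time_s: 26.25
ee_pos: [424.3, -334.6, 22.6]
ee_rot: [179.9, 0.1, 89.9]
force: [-0.1, -0.8, -0.1]
gripper_width: 66.1
gripper_force: 0.0
time_s: 26.85
ee_pos: [423.2, -334.0, 21.5]
ee_rot: [180.0, 0.0, 89.9]
force: [-0.0, -0.3, 4.9]
gripper_width: 37.7
gripper_force: 15.0
time_s: 27.65
ee_pos: [506.6, -262.3, 110.5]
ee_rot: [-179.9, -0.0, 110.0]
force: [-0.7, 0.1, -1.4]
gripper_width: 37.5
gripper_force: 15.0
tool d [-37.3  97.5  10.4] rv [-0.1 -0.   0. ] t 27.6 pos [ 506.6 -262.3  110.5] w 37.5 f [-0.7  0.1 -1.4]
```

```bash
echo '[-13, 33, 0, 0, 0, 0, -13, 33, 0, 0, 0, 0, -12, 31, 0, 0, 0, 0, 0, 0, 0, 0, 0, 0, 0, 0, 0, 0, 0, 0]' | python3 -m pendant
python3 go.py 611 -264 22 110
python3 - <<'E'
from h import *
cv2.imwrite("pics/s8.png",grab_frame("scene")[100:260,220:460].repeat(3,0).repeat(3,1))
E
```

```text
time_s: 28.15
ee_pos: [609.7, -266.3, 110.2]
ee_rot: [-179.9, -0.1, 109.9]
force: [-0.3, -0.0, -0.7]
gripper_width: 37.4
gripper_force: 15.0
tool d [ 1.7  2.2 88.2] rv [-0.1 -0.1 -0.1] t 28.1 pos [ 609.7 -266.3  110.2] w 37.4 f [-0.3 -0.  -0.7]
```

View pics/s8.png

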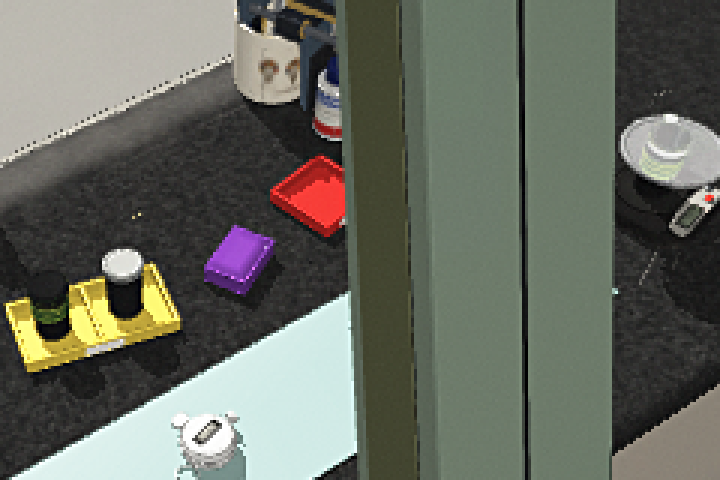

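Both pots stand upright in the yellow tray, at crop (52,305) and (125,280). The tin is upright above the red tray at (330,105). Lowering it.

```bash
echo '[1, 1, 30, 0, 0, 0, 1, 1, 30, 0, 0, 0, 0, 0, 18, 0, 0, 0, 0, 0, 8, 0, 0, 0, 0, 0, 2, 0, 0, 0, 0, 0, 0, 0, 0, 0, 0, 0, 0, 0, 0, 0]' | python3 -m pendant
echo '[0, 0, 0, 0, 0, 0, 0, 0, 0, 0, 0, 0, 0, 0, 0, 0, 0, 0, 0, 0, 0, 0, 0, 0]' | python3 -m pendant 62
echo '[0, 0, -40, 0, 0, 0, 0, 0, -40, 0, 0, 0, 0, -20, -40, 0, 0, 0, -40, -30, -40, 0, 0, 0, -40, -30, 0, 0, 0, 0, -45, -20, 0, 0, 0, 0, -45, -20, 0, 0, 0, 0, -45, 0, 0, 0, 0, 0]' | python3 -m pendant
echo '[-40, 0, 0, 0, 0, 0, -40, 0, 0, 0, 0, 0, -40, 0, 0, 0, 0, 0, 0, 0, 0, 0, 0, 0, 0, 0, 0, 0, 0, 0]' | python3 -m pendant
python3 - <<'E'
from h import *
t=grab_frame("top");s=grab_frame("scene")
a=cv2.resize(t[150:270,135:400],(795,360));b=cv2.resize(s[130:350,95:440],(376,240))
c=cv2.resize(s[140:240,240:420],(419,240));cv2.imwrite("pics/end.png",np.vstack([a,np.hstack([b,c])]))
E
```

```text
time_s: 28.9
ee_pos: [612.6, -263.6, 24.5]
ee_rot: [179.9, 0.1, 109.9]
force: [-0.5, -0.3, -1.7]
gripper_width: 37.8
gripper_force: 15.0
time_s: 29.3
ee_pos: [612.2, -263.1, 23.3]
ee_rot: [180.0, 0.0, 109.9]
force: [0.9, 0.0, 0.4]
gripper_width: 61.4
gripper_force: 0.0
time_s: 30.1
ee_pos: [573.5, -498.4, 175.1]
ee_rot: [-179.9, 0.0, 109.8]
force: [1.5, 0.8, 0.9]
gripper_width: 62.1
gripper_force: 0.0
time_s: 30.6
ee_pos: [616.2, -608.8, 171.8]
ee_rot: [-179.9, -0.2, 109.9]
force: [0.4, 0.9, 0.7]
gripper_width: 62.2
gripper_force: 0.0
```

View pics/end.png

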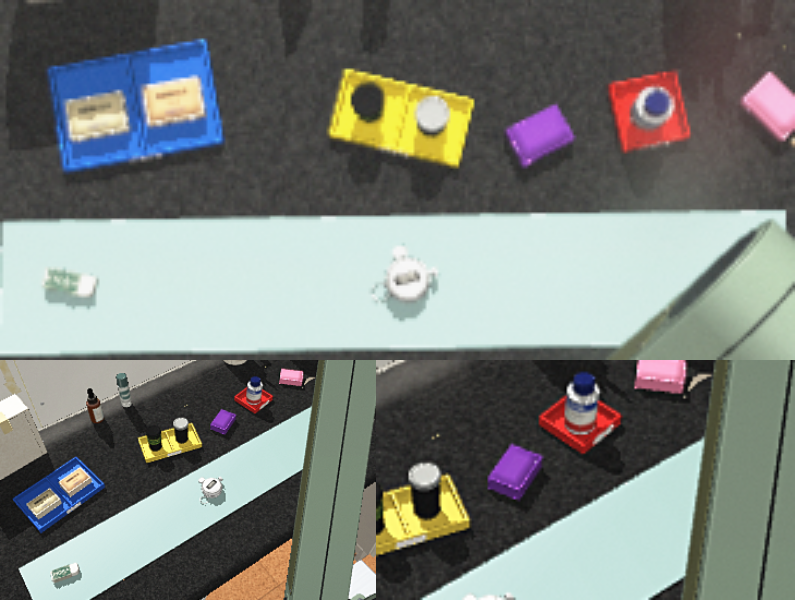

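All five items are in place: boxes at crop (97,115) and (173,100), pots at (368,103) and (432,115), tin at (655,107). The counter and eraser have not moved. Handing in.

```bash
python3 -c "
from workcell import *
print(job_done())"
```

```text
the job is handed in; nothing more can be done
None
```

I handed the job in at about 31 s: a ring box flat in each blue compartment, a film pot upright in each yellow one, the glue tin upright in the red tray, and the counter and eraser left where they lay. The final pictures show this; no verdict was returned.

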